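Load the roller steriliser and hold its guarded lever

ROBOT

A 6-joint arm with a two-finger parallel gripper is mounted at the origin on the work surface. World frame = base frame: x ahead of the robot, y to its left, z up, the work surface at z = 0. Lengths are in m, angles in rad, forces in N, time in s.
With the tool pointing down it reaches from about 0.4 to 0.925 m from the base axis. Payload 12.5 kg.
Tool frame: the origin (TCP) lies midway between the tips of the shut fingers; the grasp point (between the pads) lies 19 mm behind it (arm.grip_depth is the distance from the TCP to the grasp point, in m); z points along the fingers, y is the direction in which the jaws open and shut (so a half turn about z gives the same grasp; the last joint's range is limited). The gripper opens to 95 mm and grips with 3 to 60 N. Pads are 20 mm wide; open, the fingers measure 119 mm over their backs; the gripper's body (75 mm by 180 mm) begins 59 mm behind the grasp point.
Start: joints at [-1.271, 0.491, 1.559, -0, 1.092, -0.106], TCP at [0.247, -0.574, 0.215] pointing down, gripper open.
Joint ranges: [-3.1, 3.1], [-0.84, 2.19], [0.05, 2.79], [-1.13, 4.28], [0.06, 2.93], [-2.69, 2.69]. Speed limits (rad/s): [2.22, 2.22, 2.79, 3.14, 3.14, 3.14].

INTERFACE

Orientations are given as a unit quaternion [x, y, z, w].
In Python, from station import state, viewer, arm gives the robot as it stands.
- The arm moves only by the shell command python3 -m creep 'ROWS' [FORCE]. ROWS is JSON, one flat list of numbers, 7 for each row, row after row: the shift along the tool's x, y, z in cm, then the turn, a rotation vector about the tool's x, y, z in rad, then the closure, from 0 (fully open) to 1 (shut). A call has 1 to 5 rows; each row is the pose to reach, as a shift and turn from the pose measured when the call began, along the tool's axes at that moment; what a row does not reach only later rows make up. A row lasts 1/8 s, in which the tool goes at most 62.5 mm and 10.7 degrees, less where a joint would pass 70% of its speed; a pose out of reach is approached as far as the arm can. A call with a gripper value outside its range is refused whole. The fingers move at their own pace and stop on an object; FORCE is the grip in N (left out, the last holds). Time passes only in rows, so rows that repeat a pose let the fingers close. It gives the time, the measured TCP pose, the force and the opening at its end, in the units of the state.
- state(): the state, without advancing time (a new reading comes with each control period).
- viewer.capture(name): name is "side" or "top"; returns the picture (384x512x3 uint8, red, green, blue); there is no depth.
- viewer.get_calibration(name): a dict with "fx", "fy", "cx", "cy" (pixels), "k1" (the pictures are not rectified: a ray, as slopes to the right and down, at radius r is drawn at 1 + k1 r^2 times it, then the intrinsics apply), "position" and "rotation" of the camera in the world. Camera axes: x right, y down, z forward; pixel columns grow to the right and rows downward; lengths in m; the calibration is good to about 2 mm. A picture is of the moment at which its call begins. get_calibration takes no time and is no camera call.
- arm.sign_off(): hands the job in, once; it reports no verdict.
The state is a dict: "time": time; "joints": joint angles; "qvel": joint speeds; "joint_efforts": joint torques, N m; "eef_pos": TCP position; "eef_rot": TCP orientation; "wrist_force": force on the tool from outside, world axes, zero at the start; "wrist_torque": the same for the moment, N m; "gripper_width": finger opening in m.
Only numpy, scipy, OpenCV 4.12 (cv2) and the standard library are available. Lean on these libraries where they do the work, as an engineer would, in place of code of your own. Each camera call takes 0.05 s, during which the arm holds its last target.

TASK

First stand the two loose pink hair rollers upright in the steriliser tray, each in the row that holds the fixed teal sample roller of the same length. Then flip the red safety catch right over, away from the tray, and only after that pull the black lever bar all the way towards the robot against its spring. The program finishes while still holding the lever there with the fingers; leave the spray can, the cream jar and the hair brush alone.

Things in the scene. Friction and masses are not known exactly. Their poses are not given: they have to be found in the camera images.
- steriliser: fixed bench-top lamp steriliser; origin at table height under its middle, x away from the robot, y to the left. Tray: x -70 to 70, y 5 to 155 mm; two rows along y, centred at x = -34 and +34, 62 mm wide inside; floor 5 mm, walls 17 mm above the table. Lamp strip behind it, x 71 to 101, 35 mm high, its shutter follows the lever. White control box: x -70 to 70, y -160 to 0, 36 mm high
- sample_long: teal sample roller fixed upright in the row for long rollers, 75 mm high, 30 mm diameter. Origin at the centre of its foot, on the tray floor (5 mm above the table), at x +34 or -34 mm, y 125 mm of the steriliser; axes parallel to the steriliser's. Its row is free from 25 to 115 mm from it towards -y.
- sample_short: teal sample roller fixed upright in the other row, for short rollers, 48 mm high, 30 mm diameter; otherwise the same as the long sample. Which row is which changes from run to run.
- roller_long_mid (a point): centre (half-way up) of the loose long pink roller: smooth upright cylinder 30 mm diameter, 75 mm high, 30 to 50 g, standing on the table
- roller_short_mid (a point): centre (half-way up) of the loose short pink roller: upright cylinder 30 mm diameter, 48 mm high, 30 to 50 g, standing on the table
- catch (a joint): angle of the red safety catch, rad: about 0 (to 0.12) = on, leaning in front of the lever and blocking it; 1.3 = fully flipped, leaning away from the tray (to the steriliser's -y). It stays where it is left; about 1 N at its rod moves it
- catch_axis (a point): point of the catch's turning axis, which lies along the steriliser's x: at x 0, y -152 mm of the steriliser, 45 mm above the table; axes as the steriliser's
- catch_rod (a point): point on the catch's red finger rod, 12 mm diameter, along the steriliser's x, free end 21 mm nearer the robot, 70 mm from the turning axis. Seen in the steriliser's frame it is at x -30 and goes in an arc from y -110 (catch 0) over the top to y -194 mm (1.3), 101 mm above the table at both ends, 115 at the top; both sides are free to push it with closed fingers or pinch it from above
- lever (a joint): angle of the spring lever, rad: 0 = rest, leaning away from the robot; 0.9 = stop, pulled towards the robot (the steriliser's -x). Blocked after about 0.2 while the catch is on. Springs back to 0 when let go; takes about 3 N at the bar at first, 7 N at the stop
- lever_axis (a point): middle of the lever's turning axis, which lies along the steriliser's y: at x 0, y -80 mm of the steriliser, 45 mm above the table; axes as the steriliser's
- lever_bar (a point): middle of the lever's black cross bar: 14 mm diameter, 84 mm long, along the steriliser's y, 100 mm from the turning axis; carried by two side rods 72 mm apart, so its middle 60 mm is free below and in front. In the steriliser's frame: lever 0, x +34 and 139 mm above the table; lever 0.9, x -52 and 130 mm above the table
- spray_can: bystander: magenta can, 52 mm diameter, 190 mm tall, upright; origin at the centre of its foot
- cream_jar: bystander: white jar with black lid, 64 mm diameter, 60 mm tall; origin at the centre of its foot
- brush: bystander: hair brush lying on its back, 190 mm long along its y, 45 mm wide, 30 mm high; origin at the middle of its length, at table height
Mind the look-alikes: they are no part of the job. What is shaped like the part that bears roller_long_mid but yellow is not meant.

How it is judged:
By the outcome, as a careful person would: the job done as asked, in the order asked, and still so for the second after the job is handed in, while the arm keeps its last pose, push and grip.
It also fails if it takes over 64 s, if anything falls off the work surface, if the arm or the gripper's body presses on something with over 40 N, if the wrist force passes 120 N, or if a joint passes its speed limit or range.

## Working session

There is one attempt and no reset: what is moved stays moved. The work goes in short steps, Python scripts to look and compute and a shell command to move; the robot and the scene stay as the last step left them, time stands still between calls to the robot, and variables do not carry over. Pictures are saved under pics/ and viewed, and the job is handed in when it is done.

```bash
ls; mkdir -p pics; python3 - <<'E'
from station import state, viewer, arm
import cv2
for n in("side","top"):
    im=viewer.capture(n); cv2.imwrite(f"pics/{n}0.png",im[:,:,::-1]); c=viewer.get_calibration(n); print(n,c)
s=state(); print(s)
E
```

```text
pics
side {'fx': 432.92199729213195, 'fy': 432.92199729213195, 'cx': 254.29182207824084, 'cy': 186.27503071498907, 'k1': 0.05387109794569436, 'position': array([ 0.34459916, -0.79391187,  0.87868705]), 'rotation': array([ 0.91428928, -0.09389499,  0.04920478, -0.39094466])}
top {'fx': 350.3547205058303, 'fy': 350.3547205058303, 'cx': 260.1845814489107, 'cy': 193.6285250635367, 'k1': -0.10171113358512386, 'position': array([0.38151995, 0.01007833, 1.00766552]), 'rotation': array([ 0.71369408, -0.69549139,  0.06215261, -0.05540333])}
{'time': 0.1, 'joints': array([-1.27061736e+00,  4.91489697e-01,  1.55939075e+00, -2.62894036e-05,
        1.09169087e+00, -1.05581856e-01]), 'qvel': array([-1.07818910e-03, -1.32508155e-03, -1.69075395e-03,  3.84029401e-04,
        5.57379826e-04, -1.59262189e-05]), 'joint_efforts': array([ 3.92231683e-03, -6.13622546e+01, -2.58605611e+01,  6.94191246e-02,
        4.70161589e-02, -5.30711679e-05]), 'eef_pos': array([ 0.24666042, -0.57403471,  0.21412537]), 'eef_rot': array([ 9.79488925e-01,  2.01497412e-01, -5.91428403e-05, -4.85885170e-04]), 'wrist_force': array([ 0.33909584,  0.67400939, -0.35224877]), 'wrist_torque': array([ 0.00048683,  0.01502711, -0.02231346]), 'gripper_width': 0.09529433072104652}
```

View pics/side0.png

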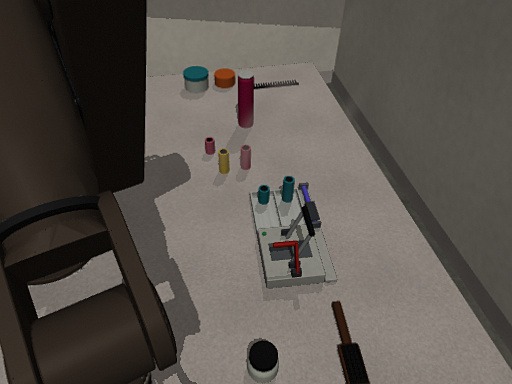

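View pics/top0.png

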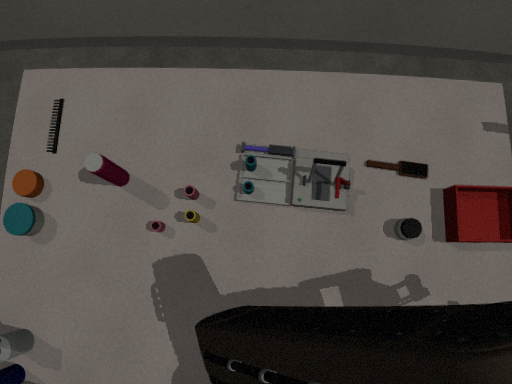

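```bash
cat > h.py <<'E'
import numpy as np, cv2
from scipy.spatial.transform import Rotation as R
from station import state, viewer, arm
def ray(n,u,v):
    c=viewer.get_calibration(n); x=(u-c['cx'])/c['fx']; y=(v-c['cy'])/c['fy']
    rd=np.hypot(x,y); r=rd
    for _ in range(30): r=rd/(1+c['k1']*r*r)
    s=r/rd if rd>0 else 1
    d=R.from_quat(c['rotation']).apply([x*s,y*s,1]); return np.array(c['position']),d/np.linalg.norm(d)
def plane(n,u,v,z):
    p,d=ray(n,u,v); return p+d*(z-p[2])/d[2]
def tri(a,b):
    (p,d),(q,e)=ray('side',*a),ray('top',*b)
    M=np.c_[d,-e]; t=np.linalg.lstsq(M,q-p,rcond=None)[0]
    A,B=p+d*t[0],q+e*t[1]; return (A+B)/2,np.linalg.norm(A-B)
def proj(n,P):
    c=viewer.get_calibration(n); q=R.from_quat(c['rotation']).inv().apply(np.array(P)-c['position'])
    x,y=q[0]/q[2],q[1]/q[2]; s=1+c['k1']*(x*x+y*y); return np.array([c['fx']*x*s+c['cx'],c['fy']*y*s+c['cy']])
def snap(n,f,box=None,k=1,pts=()):
    im=viewer.capture(n); cv2.imwrite(f'pics/{f}_raw.png',im[:,:,::-1])
    o=im[:,:,::-1].copy()
    if box: o=o[box[1]:box[3],box[0]:box[2]]
    o=cv2.resize(o,None,fx=k,fy=k,interpolation=cv2.INTER_CUBIC); cv2.imwrite(f'pics/{f}.png',o); return im
def st():
    s=state(); print('t',round(s['time'],2),'p',np.round(s['eef_pos'],4),'rot\n',np.round(R.from_quat(s['eef_rot']).as_matrix(),3),'F',np.round(s['wrist_force'],1),'w',round(s['gripper_width'],4),'q',np.round(s['joints'],2)); return s
def go(target,yaw_y=None):
    """shift in tool cm to target; optional rotvec so that tool is straight down with jaw axis at world angle"""
    s=state(); r=R.from_quat(s['eef_rot']); d=r.inv().apply(np.array(target)-s['eef_pos'])*100
    print('shift cm',np.round(d,2))
    if yaw_y is not None:
        best=None
        for a in (yaw_y,yaw_y+np.pi):
            y=np.array([np.cos(a),np.sin(a),0]); z=np.array([0,0,-1.]); x=np.cross(y,z)
            rv=(r.inv()*R.from_matrix(np.c_[x,y,z])).as_rotvec()
            if best is None or np.linalg.norm(rv)<np.linalg.norm(best): best=rv
        print('rotvec',np.round(best,3),'q6',round(s['joints'][5],2))
E
python3 - <<'E'
import cv2,numpy as np
a=cv2.imread('pics/side0.png')[110:300,190:350]; b=cv2.imread('pics/top0.png')[130:240,140:360]
cv2.imwrite('pics/sideZ.png',cv2.resize(a[:, :],None,fx=3.1,fy=3.1,interpolation=cv2.INTER_CUBIC))
cv2.imwrite('pics/topZ.png',cv2.resize(b,None,fx=3.6,fy=3.6,interpolation=cv2.INTER_CUBIC))
for f,box in(('side0',(110,260,190,330)),('top0',(140,240,140,270))):
    im=cv2.imread(f'pics/{f}.png'); h=cv2.cvtColor(im,cv2.COLOR_BGR2HSV); 
    for nm,lo,hi in(('pink',(165,60,60),(180,255,255)),('yel',(15,90,60),(35,255,255)),('teal',(85,120,30),(100,255,255))):
        m=cv2.inRange(h,lo,hi); M=np.zeros_like(m); M[box[0]:box[1],box[2]:box[3]]=m[box[0]:box[1],box[2]:box[3]]
        n,l,s,c=cv2.connectedComponentsWithStats(M)
        for i in range(1,n):
            if s[i,4]>15: print(f,nm,s[i],np.round(c[i],1),cv2.mean(im,(l==i).astype('uint8'))[:3])
E
```

```text
side0 pink [239 110  15  18 227] [245.9 118.1] (43.951541850220266, 34.34361233480177, 76.68722466960354)
side0 pink [205 137  10  18 141] [209.4 146.1] (53.4113475177305, 45.48936170212766, 91.86524822695036)
side0 pink [241 145  10  25 204] [245.5 157.7] (67.83333333333333, 64.87745098039215, 99.01470588235294)
side0 yel [218 148  11  26 230] [223.4 161.3] (42.9, 88.28260869565217, 104.80869565217391)
side0 teal [282 176  12  26 224] [287.4 189.5] (56.67410714285714, 53.36607142857142, 14.9375)
side0 teal [258 185  11  19 159] [263.1 195. ] (56.34591194968554, 52.82389937106919, 11.735849056603774)
top0 pink [184 185  12  12  62] [189.5 190.5] (60.20967741935484, 52.854838709677416, 93.51612903225806)
top0 pink [150 220  14  12  76] [156.4 226.1] (57.13157894736842, 50.368421052631575, 87.36842105263158)
top0 yel [184 210  16  13 100] [192.4 216.1] (29.61, 75.98, 85.99)
top0 teal [246 155  10  16  80] [251.  162.4] (48.400000000000006, 45.9125, 15.600000000000001)
top0 teal [243 181  11  12  56] [247.9 187.4] (55.17857142857142, 52.64285714285714, 19.33928571428571)
```

View pics/sideZ.png

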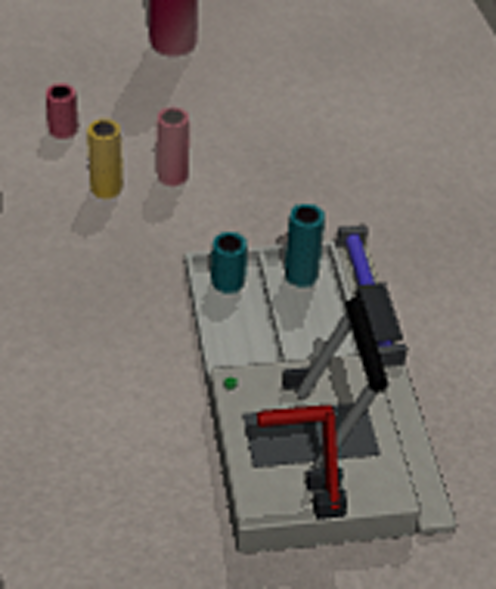

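View pics/topZ.png

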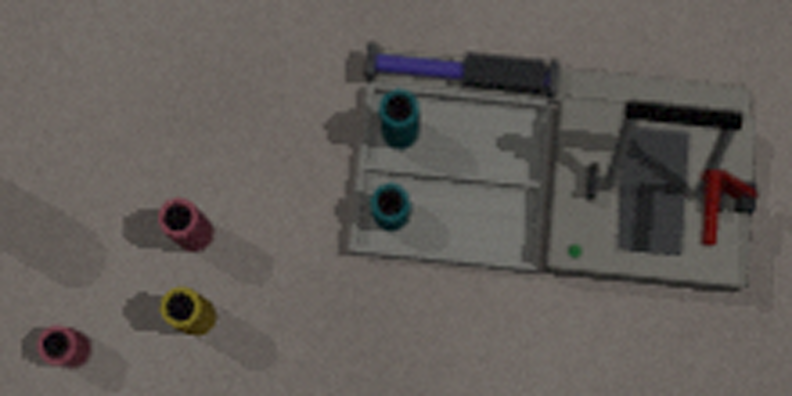

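```bash
python3 - <<'E'
from h import *
T=lambda U,V:((U+.5)/3.6-.5+140,(V+.5)/3.6-.5+130)
S=lambda U,V:((U+.5)/3.1-.5+190,(V+.5)/3.1-.5+110)
for n,a,b,z in(('long',(173,117),(179,217),.075),('short',(61,92),(58,345),.048),('yel',(104,128),(182,307),.075),('tl',(307,212),(399,107),.08),('ts',(231,240),(391,204),.053)):
    print(n,np.round(tri(S(*a),T(*b))[0],4),round(tri(S(*a),T(*b))[1],4),np.round(plane('top',*T(*b),z)[:2],4),np.round(plane('side',*S(*a),z)[:2],4))
for nm,p,z in(('tray near-left rim',(343,253),.017),('box near-right',(743,288),.036),('box near-left',(547,272),.036),('box far right',(753,88),.036),('tray far left',(361,90),.017)):
    print(nm,np.round(plane('top',*T(*p),z),4))
for nm,p,z in(('box near-right',(239,529),.036),('box far-right',(416,515),.036),('tray near-left rim',(185,255),.017),('box near-left',(208,366),.036)):
    print(nm,np.round(plane('side',*S(*p),z),4))
E
```

```text
long [0.5435 0.1948 0.077 ] 0.001 [0.5434 0.1952] [0.5445 0.1973]
short [0.4469 0.2872 0.0513] 0.0018 [0.4463 0.2882] [0.4482 0.2915]
yel [0.4757 0.1882 0.0791] 0.0013 [0.4755 0.189 ] [0.4771 0.1933]
tl [0.6308 0.0319 0.085 ] 0.0009 [0.6317 0.032 ] [0.6331 0.0372]
ts [0.5626 0.0362 0.0592] 0.0041 [0.5617 0.0365] [0.5664 0.0427]
tray near-left rim [0.5279 0.0744 0.017 ]
box near-right [ 0.5056 -0.2401  0.036 ]
box near-left [ 0.5144 -0.086   0.036 ]
box far right [ 0.668  -0.2511  0.036 ]
tray far left [0.6621 0.0648 0.017 ]
box near-right [ 0.5066 -0.243   0.036 ]
box far-right [ 0.6394 -0.2571  0.036 ]
tray near-left rim [0.5301 0.0679 0.017 ]
box near-left [ 0.5181 -0.0834  0.036 ]
```

```bash
python3 - <<'E'
from h import *
st(); go([.50,-.2,.2],-0.066); go([.5438,.196,.16],-0.066); go([.5438,.196,.16],-0.066+np.pi/2)
E
```

```text
t 0.1 p [ 0.2467 -0.574   0.2141] rot
 [[ 0.919  0.395 -0.   ]
 [ 0.395 -0.919  0.001]
 [ 0.    -0.001 -1.   ]] F [ 0.3  0.7 -0.4] w 0.0953 q [-1.27  0.49  1.56 -0.    1.09 -0.11]
shift cm [ 38.04 -24.36   1.44]
rotvec [-1.000e-03 -1.000e-03 -1.099e+00] q6 -0.11
shift cm [ 57.7  -59.02   5.47]
rotvec [-1.000e-03 -1.000e-03 -1.099e+00] q6 -0.11
shift cm [ 57.7  -59.02   5.47]
rotvec [-0.001  0.     0.472] q6 -0.11
```

```bash
python3 -m creep '[4.5,-3,0,0,0,-0.18,0,9,-6,0,0,0,-0.36,0.3,13.5,-9,0.5,0,0,-0.54,0.45,18.5,-12,1,0,0,-0.72,0.45,24,-15,1,0,0,-0.9,0.45]'; python3 -c "
from h import *
st(); go([.50,-.2,.2],-0.066); go([.5438,.196,.16],-0.066)"
```

```text
time: 0.72
eef_pos: [0.4084, -0.34, 0.2039]
eef_rot: [0.793, 0.61, 0.0, -0.001]
wrist_force: [0.7, -0.3, 0.1]
gripper_width: 0.0603
t 0.72 p [ 0.4084 -0.34    0.2039] rot
 [[ 0.257  0.966 -0.001]
 [ 0.966 -0.257  0.002]
 [ 0.001 -0.001 -1.   ]] F [ 0.7 -0.3  0.1] w 0.0603 q [-0.82  0.37  1.8   0.    0.97 -0.56]
shift cm [15.88  5.25  0.4 ]
rotvec [-0.001 -0.001 -0.194] q6 -0.56
shift cm [55.27 -0.68  4.46]
rotvec [-0.001 -0.001 -0.194] q6 -0.56
```

```bash
python3 -m creep '[5.5,1,0,0,0,-0.08,0.45,11,1.5,0,0,0,-0.15,0.45,17,1.5,0,0,0,-0.194,0.45,23,1.5,0,0,0,-0.194,0.45,29,1.5,0,0,0,-0.194,0.45]';python3 -m creep '[6,-0.5,0,0,0,0,0.45,12,-1,0.5,0,0,0,0.45,18,-1.5,1.5,0,0,0,0.45,24,-2,3,0,0,0,0.45,24,-2,3,0,0,0,0.45]'; python3 -c "
from h import *
st(); go([.5438,.196,.04],-0.066)"
```

```text
time: 1.35
eef_pos: [0.4976, -0.0616, 0.2042]
eef_rot: [0.73, 0.683, 0.0, -0.001]
wrist_force: [1.3, 0.2, -0.2]
gripper_width: 0.0522
time: 1.98
eef_pos: [0.4923, 0.1824, 0.1733]
eef_rot: [0.728, 0.685, -0.001, -0.002]
wrist_force: [-0.2, -1.0, -0.3]
gripper_width: 0.0518
t 1.98 p [0.4923 0.1824 0.1733] rot
 [[ 0.061  0.998 -0.003]
 [ 0.998 -0.061  0.001]
 [ 0.001 -0.003 -1.   ]] F [-0.2 -1.  -0.3] w 0.0518 q [0.23 0.4  1.85 0.   0.89 0.29]
shift cm [ 1.65  5.1  13.32]
rotvec [-0.003 -0.001  0.005] q6 0.29
```

```bash
python3 -m creep '[1.65,5.1,2,0,0,0,0.45,1.65,5.1,5,0,0,0,0.45,1.65,5.1,9,0,0,0,0.45,1.65,5.1,13.3,0,0,0,0.45,1.65,5.1,13.3,0,0,0,0.45]'; python3 -c "
from h import *
st(); snap('top','t1',(140,130,360,240),3.6);snap('side','s1',(190,110,350,300),3.1)"
```

```text
time: 2.6
eef_pos: [0.5426, 0.1947, 0.038]
eef_rot: [0.729, 0.685, -0.003, -0.003]
wrist_force: [-0.0, -0.4, 0.3]
gripper_width: 0.0522
t 2.6 p [0.5426 0.1947 0.038 ] rot
 [[ 0.062  0.998 -0.008]
 [ 0.998 -0.062  0.   ]
 [-0.    -0.008 -1.   ]] F [-0.  -0.4  0.3] w 0.0522 q [0.23 0.66 1.83 0.   0.66 0.29]
```

View pics/s1.png

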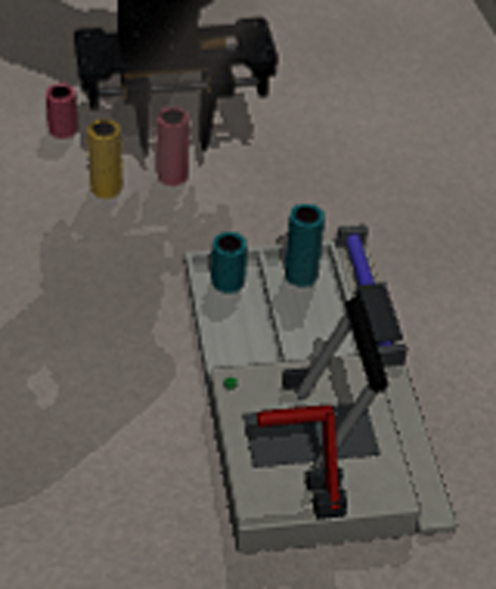

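```bash
python3 -m creep '[0,0,0,0,0,0,0.8,0,0,0,0,0,0,0.8,0,0,0,0,0,0,0.8]' 12; python3 -c "
from h import *
st(); snap('top','t1',(140,130,360,240),3.6);snap('side','s2',(190,110,350,300),3.1)"
```

```text
time: 3.08
eef_pos: [0.5446, 0.1955, 0.042]
eef_rot: [0.729, 0.685, -0.0, -0.001]
wrist_force: [-0.7, 0.4, 4.9]
gripper_width: 0.0298
t 3.08 p [0.5446 0.1955 0.042 ] rot
 [[ 0.062  0.998 -0.002]
 [ 0.998 -0.062  0.002]
 [ 0.002 -0.002 -1.   ]] F [-0.7  0.4  4.9] w 0.0298 q [0.23 0.65 1.83 0.   0.67 0.29]
```

View pics/s2.png

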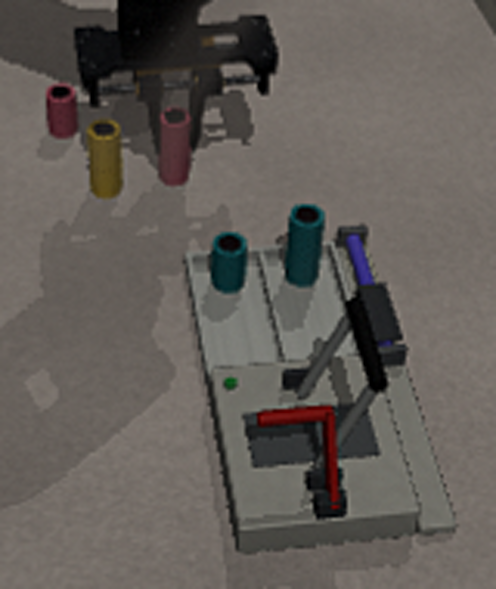

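```bash
python3 -m creep '[0,0,-3,0,0,0,0.8,0,0,-8,0,0,0,0.8,0,0,-12,0,0,0,0.8,-5,2,-12.5,0,0,0,0.8,-10,4,-12.5,0,0,0,0.8]'; python3 -c "
from h import *
st(); go([.6272,-.031,.15],-0.066);go([.6272,-.031,.048],-0.066);snap('side','s3',(190,110,350,300),3.1)"
```

```text
time: 3.8
eef_pos: [0.5789, 0.0924, 0.1678]
eef_rot: [0.728, 0.686, 0.0, -0.001]
wrist_force: [0.8, 0.2, -0.4]
gripper_width: 0.0299
t 3.8 p [0.5789 0.0924 0.1678] rot
 [[ 0.06   0.998 -0.   ]
 [ 0.998 -0.06   0.002]
 [ 0.002 -0.    -1.   ]] F [ 0.8  0.2 -0.4] w 0.0299 q [0.04 0.49 1.71 0.   0.95 0.1 ]
shift cm [-12.03   5.56   1.76]
rotvec [-0.    -0.002  0.006] q6 0.1
shift cm [-12.05   5.56  11.96]
rotvec [-0.    -0.002  0.006] q6 0.1
```

View pics/s3.png

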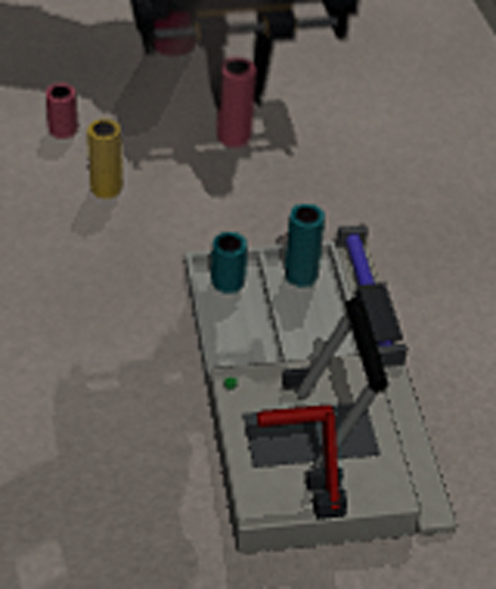

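```bash
python3 -m creep '[-5,2.5,0,0,0,0,0.8,-10,4.8,0.5,0,0,0,0.8,-12,5.55,1.5,0,0,0,0.8,-12,5.55,4,0,0,0,0.8,-12,5.55,6,0,0,0,0.8]'; python3 -c "
from h import *
st(); go([.6272,-.031,.048],-0.066);snap('side','s4',(190,110,350,300),3.1)"
```

```text
time: 4.47
eef_pos: [0.6279, -0.036, 0.106]
eef_rot: [0.729, 0.684, -0.0, -0.001]
wrist_force: [-0.8, -0.2, -0.2]
gripper_width: 0.0298
t 4.47 p [ 0.6279 -0.036   0.106 ] rot
 [[ 0.063  0.998 -0.001]
 [ 0.998 -0.063  0.   ]
 [ 0.    -0.001 -1.   ]] F [-0.8 -0.2 -0.2] w 0.0298 q [-0.16  0.62  1.65  0.    0.87 -0.1 ]
shift cm [ 0.49 -0.09  5.8 ]
rotvec [-0.001 -0.     0.003] q6 -0.1
```

View pics/s4.png

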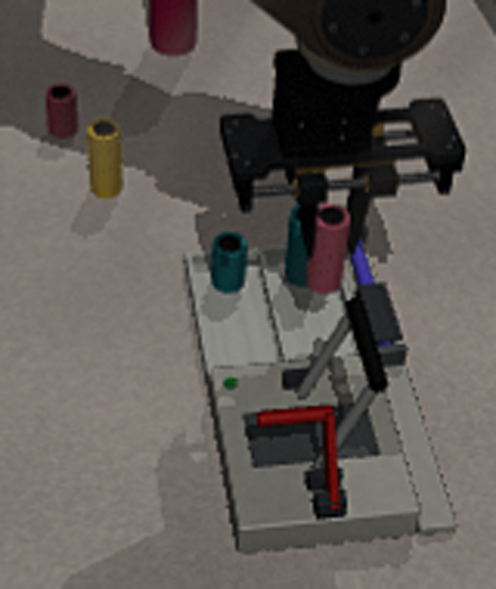

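```bash
python3 -m creep '[0.4,-0.1,2,0,0,0,0.8,0.4,-0.1,4,0,0,0,0.8,0.4,-0.1,5.3,0,0,0,0.8,0.4,-0.1,5.7,0,0,0,0.8,0.4,-0.1,5.7,0,0,0,0.8]'; python3 -c "
from h import *
st(); go([.6272,-.031,.048],-0.066);snap('side','s5',(190,110,350,300),3.1)"
```

```text
time: 5.15
eef_pos: [0.626, -0.0313, 0.0471]
eef_rot: [0.729, 0.685, -0.001, -0.002]
wrist_force: [-0.4, -0.2, -0.6]
gripper_width: 0.0296
t 5.15 p [ 0.626  -0.0313  0.0471] rot
 [[ 0.063  0.998 -0.004]
 [ 0.998 -0.063  0.001]
 [ 0.001 -0.004 -1.   ]] F [-0.4 -0.2 -0.6] w 0.0296 q [-0.16  0.69  1.7   0.    0.76 -0.09]
shift cm [ 0.04  0.12 -0.09]
rotvec [-0.004 -0.001  0.003] q6 -0.09
```

View pics/s5.png

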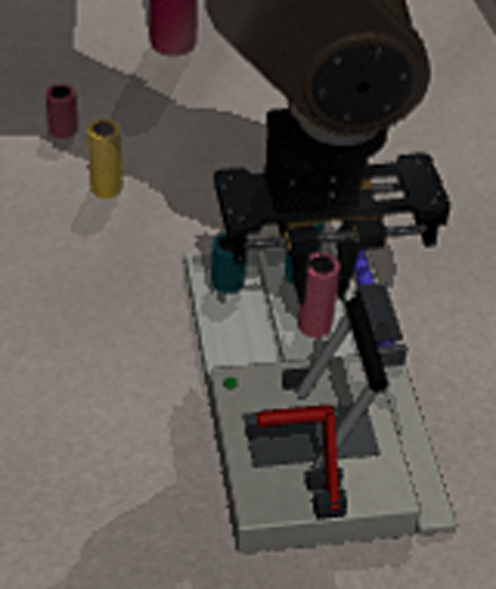

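```bash
python3 -m creep '[0,0,0,0,0,0,0.8,0,0,0,0,0,0,0.62,0,0,0,0,0,0,0.45,0,0,0,0,0,0,0.45,0,0,-4,0,0,0,0.45]';python3 -m creep '[0,0,-4,0,0,0,0.45,0,0,-7,0,0,0,0.45,5,-2,-8,0,0,0,0.45,10,-4,-8,0,0,0,0.45,15,-8,-8,0,0,0,0.45]'; python3 -c "
from h import *
st(); go([.4469,.2882,.12],-0.066);go([.4469,.2882,.12],-0.066+np.pi/2);snap('side','s6',(190,110,350,300),3.1)"
```

```text
time: 5.82
eef_pos: [0.6249, -0.0313, 0.0852]
eef_rot: [0.729, 0.685, -0.003, -0.004]
wrist_force: [0.6, 0.3, 0.1]
gripper_width: 0.0521
time: 6.45
eef_pos: [0.5559, 0.1234, 0.1661]
eef_rot: [0.729, 0.684, -0.002, -0.003]
wrist_force: [0.8, 1.3, 0.0]
gripper_width: 0.0522
t 6.45 p [0.5559 0.1234 0.1661] rot
 [[ 0.064  0.998 -0.008]
 [ 0.998 -0.064  0.002]
 [ 0.001 -0.008 -1.   ]] F [0.8 1.3 0. ] w 0.0522 q [0.1  0.47 1.75 0.   0.93 0.16]
shift cm [ 15.75 -11.89   4.73]
rotvec [-0.008 -0.001  0.002] q6 0.16
shift cm [ 15.75 -11.89   4.73]
rotvec [-0.005 -0.007 -1.568] q6 0.16
```

View pics/s6.png

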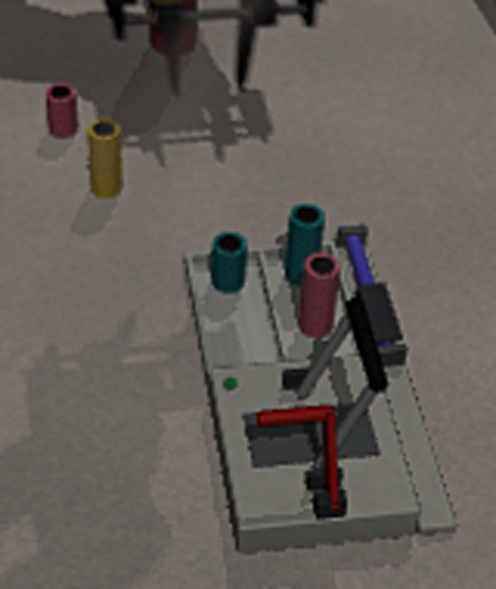

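```bash
python3 -c "
from h import *
print(plane('top',95,162,.19),plane('side',246,74,.19),plane('side',245.5,126,0))"
python3 -m creep '[5,-4,0,0,0,0,0.45,10,-8,0,0,0,0,0.45,14,-11,1,0,0,0,0.45,15.75,-11.9,3,0,0,0,0.45,15.75,-11.9,4.7,0,0,0,0.45]'; python3 -c "
from h import *
st(); go([.4469,.2885,.025],-0.066)"
```

```text
[0.58669005 0.41058662 0.19      ] [0.59005378 0.4178843  0.19      ] [0.58636259 0.40531417 0.        ]
time: 7.12
eef_pos: [0.4403, 0.294, 0.1204]
eef_rot: [0.727, 0.686, -0.003, -0.005]
wrist_force: [0.6, 0.5, 1.0]
gripper_width: 0.0523
t 7.12 p [0.4403 0.294  0.1204] rot
 [[ 0.058  0.998 -0.011]
 [ 0.998 -0.058  0.003]
 [ 0.002 -0.011 -1.   ]] F [0.6 0.5 1. ] w 0.0523 q [0.46 0.48 1.89 0.01 0.78 0.51]
shift cm [-0.53  0.8   9.53]
rotvec [-0.011 -0.002  0.008] q6 0.51
```

```bash
python3 -m creep '[-0.4,0.8,1,-0.01,0,0,0.45,-0.4,0.8,4,-0.01,0,0,0.45,-0.4,0.8,7.5,-0.01,0,0,0.45,-0.4,0.8,9.4,-0.01,0,0,0.45,-0.4,0.8,9.4,-0.01,0,0,0.45]'; python3 -m creep '[0,0,0,0,0,0,0.8,0,0,0,0,0,0,0.8,0,0,0,0,0,0,0.8]' 12; python3 -c "
from h import *
st(); snap('side','s7',(170,80,330,270),3.1)"
```

```text
time: 7.75
eef_pos: [0.4471, 0.2891, 0.0254]
eef_rot: [0.728, 0.686, -0.0, -0.001]
wrist_force: [0.1, 0.0, -0.4]
gripper_width: 0.0523
time: 8.12
eef_pos: [0.4474, 0.2892, 0.0261]
eef_rot: [0.728, 0.686, 0.0, -0.001]
wrist_force: [0.7, 0.4, 3.4]
gripper_width: 0.0299
t 8.12 p [0.4474 0.2892 0.0261] rot
 [[ 0.059  0.998 -0.002]
 [ 0.998 -0.059  0.002]
 [ 0.002 -0.002 -1.   ]] F [0.7 0.4 3.4] w 0.0299 q [0.45 0.63 1.95 0.   0.56 0.5 ]
```

View pics/s7.png

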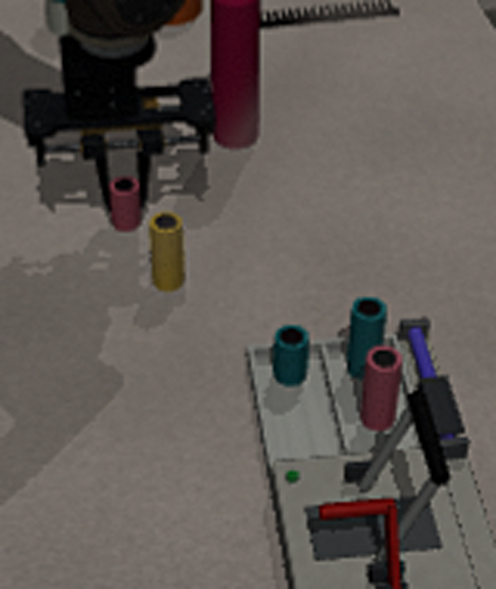

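```bash
python3 -m creep '[0,0,-4,0,0,0,0.8,0,0,-9,0,0,0,0.8,0,0,-12.5,0,0,0,0.8,-5,2,-13,0,0,0,0.8,-10,4,-13,0,0,0,0.8]'; python3 -m creep '[-5,1.5,0,0,0,0,0.8,-10,3,0,0,0,0,0.8,-15,4.5,0,0,0,0,0.8,-20,6,0,0,0,0,0.8,-20,6,0,0,0,0,0.8]'; python3 -c "
from h import *
st(); go([.5594,-.0266,.0315],-0.066)"
```

```text
time: 8.8
eef_pos: [0.482, 0.186, 0.1569]
eef_rot: [0.727, 0.687, 0.001, -0.001]
wrist_force: [0.3, -0.5, -0.7]
gripper_width: 0.0296
time: 9.43
eef_pos: [0.5311, -0.0199, 0.1565]
eef_rot: [0.728, 0.685, 0.001, -0.0]
wrist_force: [0.1, 0.5, -0.9]
gripper_width: 0.03
t 9.43 p [ 0.5311 -0.0199  0.1565] rot
 [[ 0.061  0.998  0.001]
 [ 0.998 -0.061  0.002]
 [ 0.002  0.001 -1.   ]] F [ 0.1  0.5 -0.9] w 0.03 q [-0.16  0.43  1.85  0.    0.86 -0.1 ]
shift cm [-0.52  2.85 12.5 ]
rotvec [ 0.001 -0.002  0.005] q6 -0.1
```

```bash
python3 -m creep '[-0.5,2.8,1,0,0,0,0.8,-0.5,2.8,3,0,0,0,0.8,-0.5,2.8,6,0,0,0,0.8,-0.5,2.8,8.5,0,0,0,0.8,-0.5,2.8,10,0,0,0,0.8]'; python3 -c "
from h import *
st(); go([.5594,-.0266,.0315],-0.066);snap('side','s8',(190,110,350,300),3.1)"
```

```text
time: 10.05
eef_pos: [0.5584, -0.0256, 0.0556]
eef_rot: [0.728, 0.686, 0.001, -0.001]
wrist_force: [-0.2, -0.9, 0.1]
gripper_width: 0.0296
t 10.05 p [ 0.5584 -0.0256  0.0556] rot
 [[ 0.06   0.998  0.   ]
 [ 0.998 -0.06   0.002]
 [ 0.002 -0.    -1.   ]] F [-0.2 -0.9  0.1] w 0.0296 q [-0.17  0.61  1.87  0.    0.66 -0.11]
shift cm [-0.1   0.1   2.41]
rotvec [-0.    -0.002  0.006] q6 -0.11
```

View pics/s8.png

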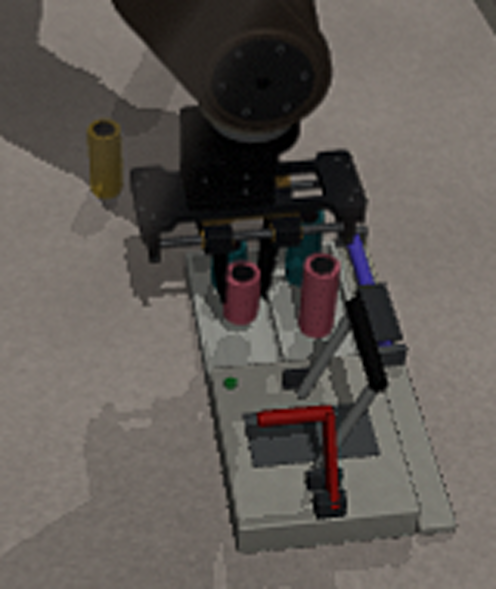

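```bash
python3 -m creep '[0,0,1.3,0,0,0,0.8,0,0,2.1,0,0,0,0.8,0,0,2.35,0,0,0,0.8,0,0,2.35,0,0,0,0.8,0,0,2.35,0,0,0,0.8]'; python3 -m creep '[0,0,0,0,0,0,0.62,0,0,0,0,0,0,0.48,0,0,0,0,0,0,0.48,0,0,-2,0,0,0,0.48,0,0,-6,0,0,0,0.48]';python3 -m creep '[0,0,-5,0,0,0,0.48,0,0,-8,0,0,0,0.48,0,0,-10,0,0,0,0.8,0,3,-11,0,0,0,1]'; python3 -c "
from h import *
st(); snap('side','s9',(190,110,350,300),3.1); snap('top','t9',(140,130,360,240),3.6)"
```

```text
time: 10.72
eef_pos: [0.5582, -0.0257, 0.0311]
eef_rot: [0.728, 0.686, 0.001, -0.001]
wrist_force: [0.9, -0.3, -0.5]
gripper_width: 0.0296
time: 11.35
eef_pos: [0.5575, -0.0257, 0.0907]
eef_rot: [0.728, 0.686, -0.0, -0.002]
wrist_force: [0.1, -0.1, 0.6]
gripper_width: 0.0493
time: 11.85
eef_pos: [0.5875, -0.0278, 0.2023]
eef_rot: [0.728, 0.685, 0.0, -0.002]
wrist_force: [0.4, -0.3, -0.6]
gripper_width: 0.0347
t 11.85 p [ 0.5875 -0.0278  0.2023] rot
 [[ 0.06   0.998 -0.002]
 [ 0.998 -0.06   0.003]
 [ 0.003 -0.003 -1.   ]] F [ 0.4 -0.3 -0.6] w 0.0347 q [-0.16  0.45  1.67  0.    1.03 -0.1 ]
```

View pics/s9.png

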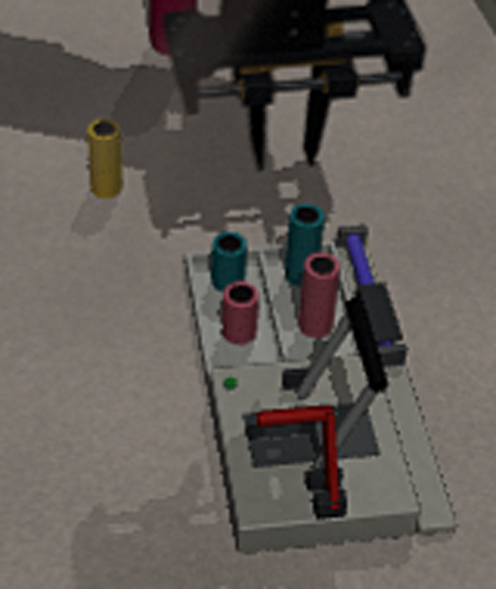

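View pics/t9.png

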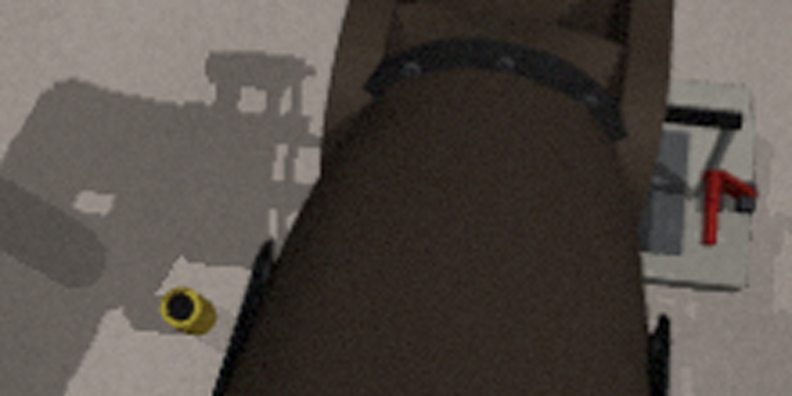

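```bash
python3 - <<'E'
from h import *
T=lambda U,V:((U+.5)/3.6-.5+140,(V+.5)/3.6-.5+130)
S=lambda U,V:((U+.5)/3.1-.5+190,(V+.5)/3.1-.5+110)
o=np.array([.5893,-.0887]);ex=np.array([.9978,-.066]);ey=np.array([.066,.9978])
def st2(p): d=p[:2]-o; return np.round([d@ex*1e3,d@ey*1e3,p[2]*1e3],1)
p,e=tri(S(258,420),T(709,243)); print('rod end',st2(p),e)
p,e=tri(S(330,412),T(711,175)); print('rod elbow',st2(p),e)
p,e=tri(S(354,302),T(628,108)); print('bar left',st2(p),e)
p,e=tri(S(379,386),T(740,120)); print('bar right',st2(p),e)
W=lambda x,y,z:np.r_[o+ex*x/1e3+ey*y/1e3,z/1e3]
for x,y,z in((-30,-82,150),(-30,-82,90),(-30,-180,90)): print(W(x,y,z)); go(W(x,y,z),-.066)
E
```

```text
rod end [ -52.6 -113.   103. ] 0.0005112025417524335
rod elbow [ 1.000e-01 -1.121e+02  1.021e+02] 0.0025458466220705817
bar left [ 32.3 -41.4 142.2] 0.0002407768479801529
bar right [  32.  -122.7  139.8] 0.0004027320629422057
[ 0.553954  -0.1685396  0.15     ]
shift cm [-14.25  -2.75   5.14]
rotvec [-0.    -0.002  0.006] q6 -0.1
[ 0.553954  -0.1685396  0.09     ]
shift cm [-14.26  -2.75  11.14]
rotvec [-0.    -0.002  0.006] q6 -0.1
[ 0.547486 -0.266324  0.09    ]
shift cm [-24.06  -2.8   11.12]
rotvec [-0.    -0.002  0.006] q6 -0.1
```

```bash
python3 -m creep '[-4.5,-1,0,0,0,0,1,-9.5,-2,0,0,0,0,1,-14,-2.75,1,0,0,0,1,-14,-2.75,3,0,0,0,1,-14,-2.75,4,0,0,0,1]'; python3 -c "
from h import *
st(); go([.554,-.1685,.09],-.066); snap('side','s10',(190,110,350,300),3.1)"
```

```text
time: 12.58
eef_pos: [0.553, -0.1662, 0.1601]
eef_rot: [0.728, 0.685, 0.0, -0.002]
wrist_force: [-0.2, -0.2, 0.2]
gripper_width: 0.0009
t 12.57 p [ 0.553  -0.1662  0.1601] rot
 [[ 0.061  0.998 -0.002]
 [ 0.998 -0.061  0.003]
 [ 0.003 -0.002 -1.   ]] F [-0.2 -0.2  0.2] w 0.0009 q [-0.41  0.49  1.74  0.    0.92 -0.35]
shift cm [-0.25  0.13  7.01]
rotvec [-0.002 -0.003  0.005] q6 -0.35
```

View pics/s10.png

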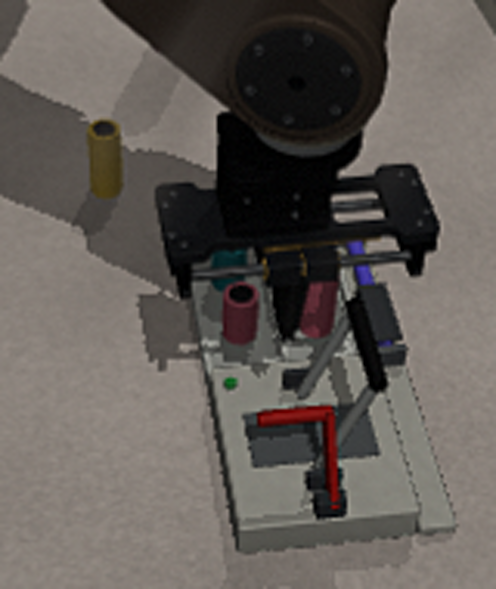

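```bash
python3 -m creep '[0,0,3,0,0,0,1,0,0,6,0,0,0,1,0,0,7,0,0,0,1,-2,0,7,0,0,0,1,-4,0,7,0,0,0,1]'; python3 -c "
from h import *
st(); go([.5475,-.266,.09],-.066); snap('side','s11',(190,110,350,300),3.1)"
```

```text
time: 13.25
eef_pos: [0.551, -0.2068, 0.0905]
eef_rot: [0.728, 0.686, 0.0, -0.002]
wrist_force: [1.0, 2.4, 0.8]
gripper_width: 0.0005
t 13.25 p [ 0.551  -0.2068  0.0905] rot
 [[ 0.06   0.998 -0.001]
 [ 0.998 -0.06   0.003]
 [ 0.003 -0.002 -1.   ]] F [1.  2.4 0.8] w 0.0005 q [-0.47  0.59  1.77  0.    0.78 -0.41]
shift cm [-5.93  0.01  0.03]
rotvec [-0.002 -0.003  0.006] q6 -0.41
```

View pics/s11.png

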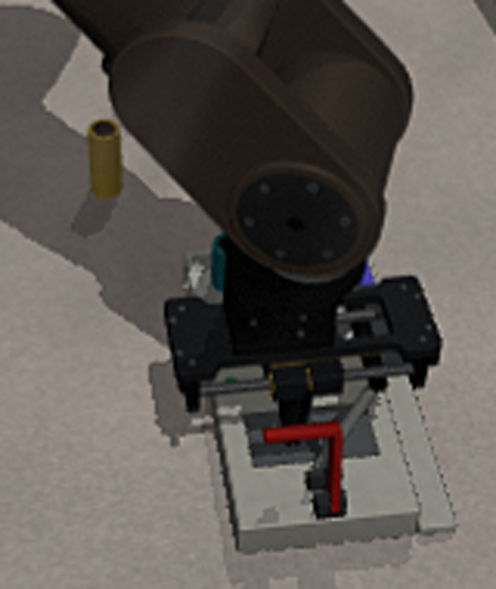

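```bash
python3 -m creep '[-1.5,0,0,0,0,0,1,-3,0,0,0,0,0,1,-4.5,0,0,0,0,0,1,-5.5,0,0,0,0,0,1,-6,0,0,0,0,0,1]'; python3 -c "
from h import *
st(); snap('side','s12',(190,110,350,300),3.1)"
```

```text
time: 13.92
eef_pos: [0.5471, -0.2658, 0.0898]
eef_rot: [0.729, 0.684, 0.002, -0.004]
wrist_force: [9.6, 39.0, 3.9]
gripper_width: 0.0003
t 13.93 p [ 0.5471 -0.2658  0.0898] rot
 [[ 0.063  0.998 -0.002]
 [ 0.998 -0.063  0.009]
 [ 0.009 -0.003 -1.   ]] F [ 9.6 39.   3.9] w 0.0003 q [-0.56  0.61  1.72  0.01  0.82 -0.51]
```

View pics/s12.png

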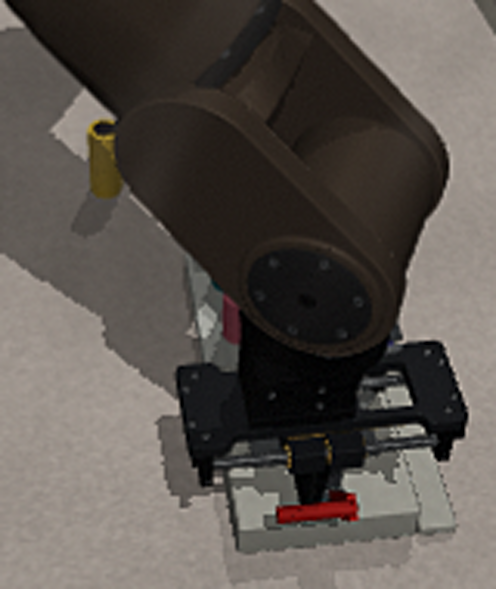

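```bash
python3 -m creep '[1,0,0,0,0,0,1,2.5,0,0,0,0,0,1,3,0,-4,0,0,0,1,3,0,-9,0,0,0,1,3,0,-13,0,0,0,1]'; python3 -c "
from h import *
o=np.array([.5893,-.0887]);ex=np.array([.9978,-.066]);ey=np.array([.066,.9978])
W=lambda x,y,z:np.r_[o+ex*x/1e3+ey*y/1e3,z/1e3]
st(); print(W(33,-81,200)); go(W(33,-81,200),-.066); snap('side','s13',(190,110,350,300),3.1)"
```

```text
time: 14.6
eef_pos: [0.5495, -0.2365, 0.2222]
eef_rot: [0.729, 0.685, 0.002, -0.004]
wrist_force: [0.5, 0.5, 0.7]
gripper_width: 0.0003
t 14.6 p [ 0.5495 -0.2365  0.2222] rot
 [[ 0.063  0.998 -0.001]
 [ 0.998 -0.063  0.008]
 [ 0.008 -0.002 -1.   ]] F [0.5 0.5 0.7] w 0.0003 q [-0.52  0.45  1.61  0.01  1.09 -0.46]
[ 0.6168814 -0.1716998  0.2      ]
shift cm [6.87 6.33 2.27]
rotvec [-0.002 -0.008  0.003] q6 -0.46
```

View pics/s13.png

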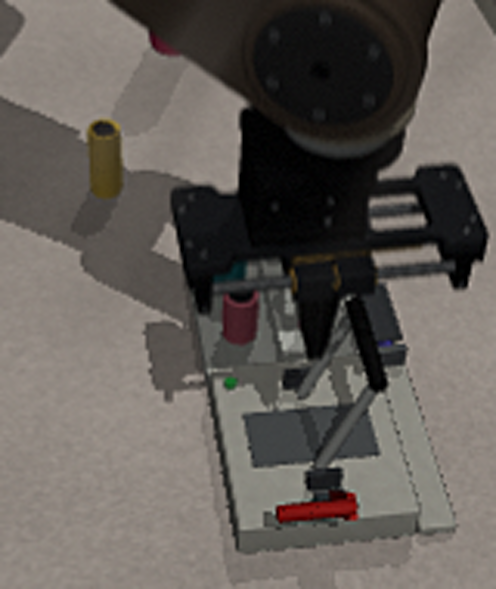

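```bash
python3 -c "
from h import *
S=lambda U,V:((U+.5)/3.1-.5+190,(V+.5)/3.1-.5+110)
o=np.array([.5893,-.0887]);ex=np.array([.9978,-.066]);ey=np.array([.066,.9978])
for a in((280,515),(355,503)):
    d=plane('side',*S(*a),.101)[:2]-o; print(d@ex,d@ey)"
python3 -m creep '[3,2,0,0,0,0,0.5,6.8,4.5,0,0,0,0,0.5,6.8,6.3,0,0,0,0,0.5,6.8,6.3,2,0,0,0,0.5,6.8,6.3,2.3,0,0,0,0.5]' 15; python3 -c "
from h import *
st(); go([.6169,-.1717,.121],-.066); snap('side','s14',(190,110,350,300),3.1)"
```

```text
-0.05206450771595687 -0.1952095061751524
0.0015893467899414418 -0.19233715649404515
time: 15.28
eef_pos: [0.6176, -0.1727, 0.2035]
eef_rot: [0.729, 0.685, 0.003, -0.001]
wrist_force: [-0.4, -0.0, 0.3]
gripper_width: 0.0444
t 15.28 p [ 0.6176 -0.1727  0.2035] rot
 [[ 0.062  0.998  0.002]
 [ 0.998 -0.062  0.006]
 [ 0.006  0.002 -1.   ]] F [-0.4 -0.   0.3] w 0.0444 q [-0.38  0.52  1.53  0.01  1.09 -0.32]
shift cm [ 0.05 -0.09  8.25]
rotvec [ 0.002 -0.006  0.004] q6 -0.32
```

View pics/s14.png

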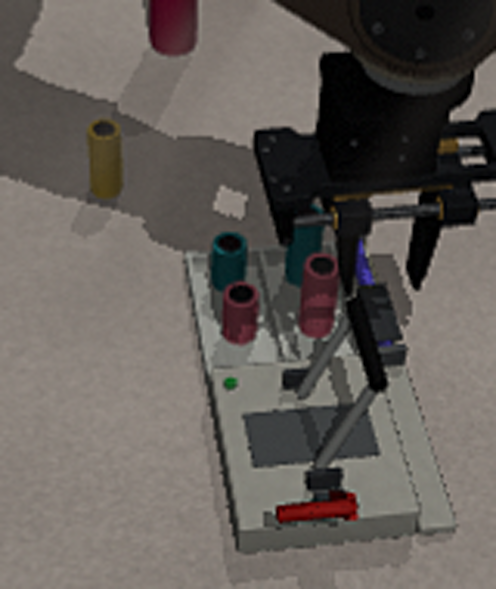

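```bash
python3 -m creep '[0,0,2,0,0,0,0.5,0,0,4,0,0,0,0.5,0,0,6,0,0,0,0.5,0,0,8.2,0,0,0,0.5,0,0,8.2,0,0,0,0.5]' 15;python3 -m creep '[0,0,0,0,0,0,0.9,0,0,0,0,0,0,0.9,0,0,0,0,0,0,0.9]' 15; python3 -c "
from h import *
st(); snap('side','s15',(190,110,350,300),3.1)
o=np.array([.5893,-.0887]);ex=np.array([.9978,-.066]);ey=np.array([.066,.9978])
for a in np.linspace(.347,-.553,10)[1:]:
    x=100*np.sin(a);z=45+100*np.cos(a)-19
    print(round(a,2)); go(np.r_[o+ex*x/1e3+ey*-.081,z/1e3])"
```

```text
time: 15.95
eef_pos: [0.6174, -0.1725, 0.1213]
eef_rot: [0.729, 0.685, 0.002, -0.002]
wrist_force: [-0.0, 0.2, 0.4]
gripper_width: 0.0476
time: 16.32
eef_pos: [0.6176, -0.1726, 0.1221]
eef_rot: [0.729, 0.685, 0.003, -0.001]
wrist_force: [-0.5, 0.6, -0.5]
gripper_width: 0.0232
t 16.32 p [ 0.6176 -0.1726  0.1221] rot
 [[ 0.063  0.998  0.002]
 [ 0.998 -0.063  0.006]
 [ 0.006  0.002 -1.   ]] F [-0.5  0.6 -0.5] w 0.0232 q [-0.38  0.61  1.61  0.01  0.92 -0.32]
0.25
shift cm [ 0.08 -0.93 -0.11]
0.15
shift cm [ 0.09 -1.91 -0.3 ]
0.05
shift cm [ 0.09 -2.91 -0.4 ]
-0.05
shift cm [ 0.09 -3.9  -0.4 ]
-0.15
shift cm [ 0.1 -4.9 -0.3]
-0.25
shift cm [ 0.1  -5.88 -0.1 ]
-0.35
shift cm [ 0.1  -6.83  0.2 ]
-0.45
shift cm [ 0.1  -7.75  0.59]
-0.55
shift cm [ 0.1  -8.63  1.07]
```

View pics/s15.png

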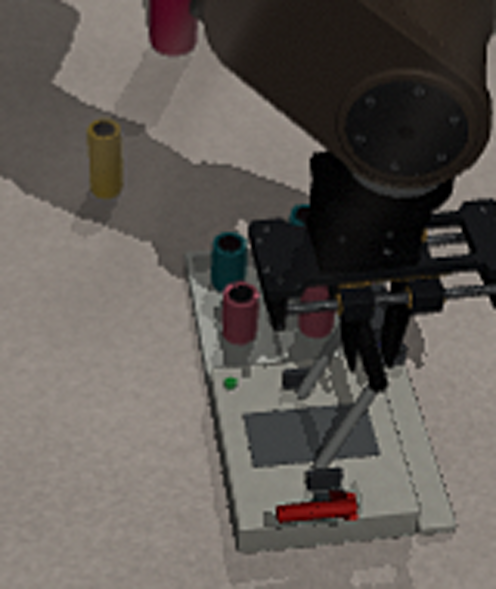

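Fingers straddle the bar; still closing (23 mm against 14 mm).

```bash
python3 -m creep '[0,0,0,0,0,0,0.95,0,0,0,0,0,0,0.95,0,0,0,0,0,0,0.95]' 15;python3 -c "
from h import *
st()"
```

```text
time: 16.75
eef_pos: [0.6156, -0.1723, 0.1217]
eef_rot: [0.729, 0.685, 0.001, -0.003]
wrist_force: [-11.0, -0.7, 3.3]
gripper_width: 0.013
t 16.75 p [ 0.6156 -0.1723  0.1217] rot
 [[ 0.063  0.998 -0.003]
 [ 0.998 -0.063  0.007]
 [ 0.007 -0.003 -1.   ]] F [-11.   -0.7   3.3] w 0.013 q [-0.38  0.61  1.61  0.01  0.92 -0.32]
```

```bash
python3 -m creep '[0,-0.8,-0.1,0,0,0,0.95,0,-1.7,-0.3,0,0,0,0.95,0,-2.7,-0.4,0,0,0,0.95,0,-3.7,-0.4,0,0,0,0.95,0,-4.7,-0.3,0,0,0,0.95]' 20;python3 -c "
from h import *
st(); snap('side','s16',(190,110,350,300),3.1)
o=np.array([.5893,-.0887]);ex=np.array([.9978,-.066]);ey=np.array([.066,.9978])
for a in (-.25,-.35,-.45,-.553,-.58):
    x=100*np.sin(a);z=45+100*np.cos(a)-19
    print(round(a,2)); go(np.r_[o+ex*x/1e3+ey*-.081,z/1e3])"
```

```text
time: 17.38
eef_pos: [0.5705, -0.1694, 0.1266]
eef_rot: [0.729, 0.684, 0.003, -0.001]
wrist_force: [6.9, 3.8, 6.1]
gripper_width: 0.0131
t 17.38 p [ 0.5705 -0.1694  0.1266] rot
 [[ 0.063  0.998  0.004]
 [ 0.998 -0.063  0.006]
 [ 0.006  0.003 -1.   ]] F [6.9 3.8 6.1] w 0.0131 q [-0.4   0.55  1.73  0.01  0.87 -0.34]
-0.25
shift cm [ 0.07 -1.01  0.35]
-0.35
shift cm [ 0.08 -1.96  0.64]
-0.45
shift cm [ 0.08 -2.89  1.03]
-0.55
shift cm [ 0.08 -3.79  1.52]
-0.58
shift cm [ 0.08 -4.02  1.67]
```

View pics/s16.png

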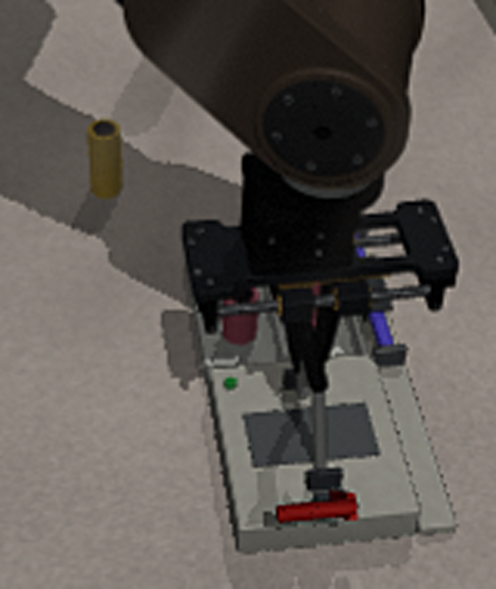

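```bash
python3 -m creep '[0,-0.8,0.2,0,0,0,0.95,0,-1.7,0.45,0,0,0,0.95,0,-2.6,0.8,0,0,0,0.95,0,-3.4,1.2,0,0,0,0.95,0,-3.6,1.3,0,0,0,0.95]' 20;python3 -c "
from h import *
st(); snap('side','s17',(190,110,350,300),3.1)"
```

```text
time: 18.05
eef_pos: [0.5348, -0.1669, 0.1145]
eef_rot: [0.729, 0.684, 0.004, 0.001]
wrist_force: [6.5, 4.9, 6.7]
gripper_width: 0.0136
t 18.05 p [ 0.5348 -0.1669  0.1145] rot
 [[ 0.064  0.998  0.007]
 [ 0.998 -0.064  0.005]
 [ 0.005  0.007 -1.   ]] F [6.5 4.9 6.7] w 0.0136 q [-0.42  0.52  1.83  0.01  0.79 -0.37]
```

View pics/s17.png

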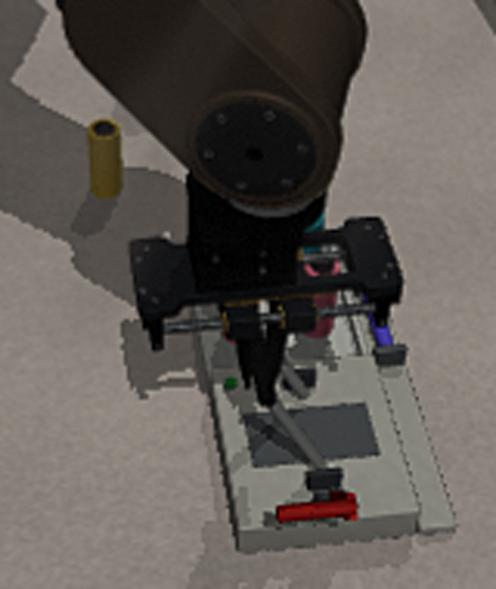

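```bash
python3 -m creep '[0,-0.25,0.15,0,0,0,0.95,0,-0.5,0.3,0,0,0,0.95,0,-0.5,0.3,0,0,0,0.95]' 25;python3 -c "
from h import *
st()"
```

```text
time: 18.48
eef_pos: [0.5317, -0.1667, 0.1128]
eef_rot: [0.729, 0.684, 0.006, 0.003]
wrist_force: [7.3, 4.0, 5.3]
gripper_width: 0.0133
t 18.48 p [ 0.5317 -0.1667  0.1128] rot
 [[ 0.064  0.998  0.013]
 [ 0.998 -0.064  0.003]
 [ 0.004  0.013 -1.   ]] F [7.3 4.  5.3] w 0.0133 q [-0.43  0.52  1.84  0.01  0.77 -0.37]
```

```bash
python3 -m creep '[0,-0.3,0.1,0,0,0,0.95,0,-0.6,0.2,0,0,0,0.95,0,-0.6,0.2,0,0,0,0.95]' 25;python3 -c "
from h import *
st(); snap('side','s18',(190,110,350,300),3.1)"
```

```text
time: 18.85
eef_pos: [0.5288, -0.1666, 0.1115]
eef_rot: [0.73, 0.684, 0.008, 0.006]
wrist_force: [16.0, 3.2, -5.9]
gripper_width: 0.0136
t 18.85 p [ 0.5288 -0.1666  0.1115] rot
 [[ 0.065  0.998  0.02 ]
 [ 0.998 -0.065  0.002]
 [ 0.003  0.02  -1.   ]] F [16.   3.2 -5.9] w 0.0136 q [-0.43  0.51  1.85  0.01  0.76 -0.38]
```

View pics/s18.png

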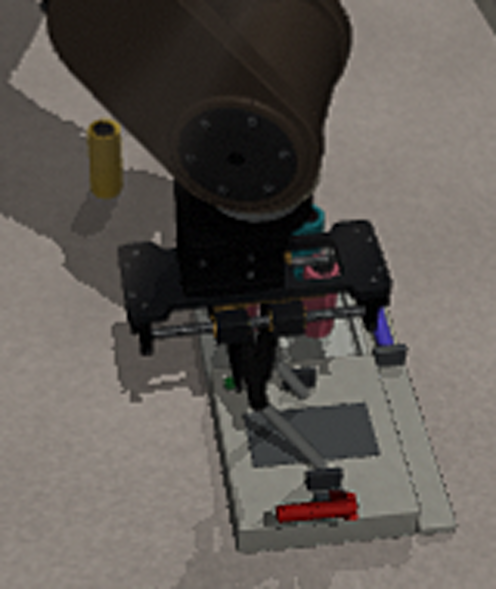

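```bash
python3 -m creep '[0,-0.3,0.05,0,0,0,0.95,0,-0.3,0.05,0,0,0,0.95,0,-0.3,0.05,0,0,0,0.95]' 25;python3 -c "
from h import *
st(); snap('side','s19',(190,110,350,300),3.1); snap('top','t19',(140,130,360,240),3.6)"
```

```text
time: 19.27
eef_pos: [0.5289, -0.1666, 0.1115]
eef_rot: [0.73, 0.684, 0.01, 0.009]
wrist_force: [16.8, 2.9, -7.8]
gripper_width: 0.0134
t 19.27 p [ 0.5289 -0.1666  0.1115] rot
 [[ 0.065  0.997  0.028]
 [ 0.998 -0.065  0.   ]
 [ 0.002  0.028 -1.   ]] F [16.8  2.9 -7.8] w 0.0134 q [-0.43  0.51  1.86  0.02  0.75 -0.38]
```

View pics/s19.png

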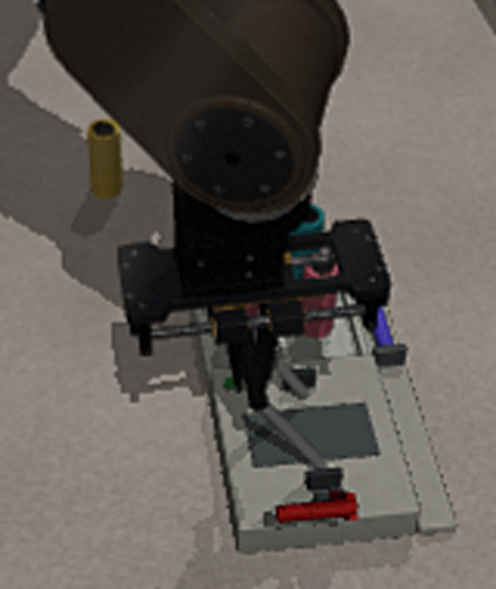

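View pics/t19.png

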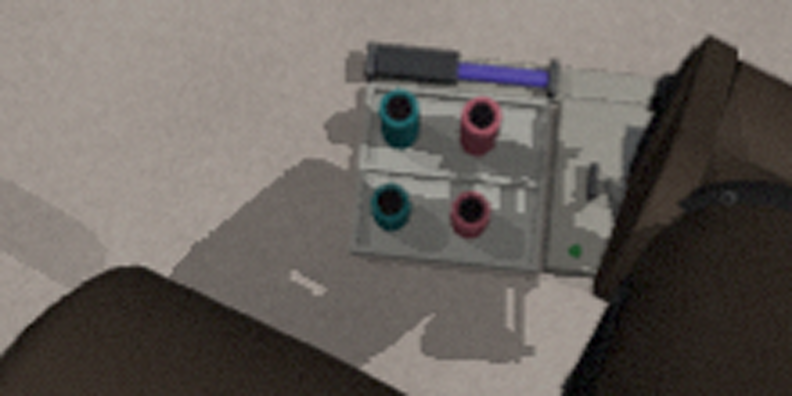

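```bash
python3 -c "
from h import *
for i in range(4): viewer.capture('side')
st(); print(arm.sign_off())"
```

```text
t 19.57 p [ 0.5289 -0.1666  0.1115] rot
 [[ 0.065  0.997  0.028]
 [ 0.998 -0.065  0.   ]
 [ 0.002  0.028 -1.   ]] F [16.8  4.1 -7.7] w 0.013 q [-0.43  0.51  1.86  0.02  0.75 -0.38]
the job is handed in; nothing more can be done
None
```

I handed the job in at about 19.6 s, with the fingers still gripping the lever bar at its stop.

- **Rollers:** The long pink roller stands upright in the far row with the long teal sample. The short one stands in the near row with the short sample. The last top picture shows both upright.
- **Catch:** I flipped it fully before touching the lever. Its rod measured at y about -194 mm in the steriliser's frame, which is the fully flipped position. The closed fingers pressed with about 39 N at that stop for a moment before I backed off. The 40 N limit is for the arm and gripper body, but it was a harder push than I intended.
- **Lever:** I pinched the bar and pulled it until it stopped. A further 3 mm command did not move it, and the force along x had risen from about 7 N to about 17 N. In the last top picture the shutter has moved across to the other end. The pose and grip held steady over another 0.3 s before I handed in.
- **Bystanders:** I did not approach the cream jar or the brush, and the fingers never came near the spray can or the yellow roller. The last pictures show the yellow roller in place, but I took no final picture of the can, jar or brush.

No check failed or disagreed. The two cameras' position estimates differed by up to about 6 mm, and this did not affect any grasp or placement.

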